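# Bring the sliding magnifier in front of a sample tube and clamp it

### The job

On the tube viewing stand, slide the magnifier along its rods until its lens is centred in front of the one tube standing in the front row of the rack, the row nearest the lens. Then fold the magnifier's clamp lever fully down toward the front, so that the magnifier stays there, and let go. Leave the tubes and the other things on the counter where they are.

Things in the scene. Friction and masses are not known exactly. Their poses are not given: they have to be found in the camera images.
- tube_viewer: Fixed stand: white housing, x -42 to +105 mm, 280 mm long along y, 62 mm high, rear deck 70 mm high. Origin on the counter below the middle of the rods; x points to the rear (away from the robot), y left along the rods, z up. End posts 16 x 10 mm at y = +/-134 mm (x -14 to +2 mm). Place and yaw (0.2 to 0.55 rad, front turned to the robot) vary; it is fixed to the counter.
- lamp_bar (a point): Middle of the white lamp bar of the stand, 35 mm deep, 280 mm long, underside 270 and top 290 mm above the counter, x -60 to -25 mm in the stand's frame. It hangs over the raised clamp lever and blocks a gripper that points straight down: come from the front, tool leaning back 25 to 45 degrees from vertical, fingertips pointing down and to the rear.
- carriage (a joint): Slide of the magnifier carriage (grey block 42 x 56 x 34 mm) along the stand's +y: 0 right-hand stop, 0.14 m left-hand stop. Starts at 0 to 0.02; the tube is 35 mm or more further left. Friction about 2.5 N; it stays where it is left. At value q it stands at y = q - 75 mm in the stand's frame.
- lens_centre (a point): Centre of the round upright magnifier lens (69 mm outer diameter, faces along x of the stand), fixed on the carriage, 138 mm above the counter. Axes parallel to the stand's: x rear, y left along the rods, z up.
- clamp_lever (a joint): Hinge of the clamp lever, axis along the rods. 0: lever raised, leaning toward the front and 50 degrees above horizontal; 0.87 rad: folded down to its stop, level and pointing to the front. Starts at 0 to 0.1. It stays where it is left (friction 0.08 N m, about 1.6 N at the bar).
- lever_bar (a point): Centre of the black cross bar at the lever's free end: cylinder 18 mm in diameter, 26 mm long along the stand's y; pinch it across its ends. It is 52 mm from the hinge on an 8 mm stalk. Raised: 142 mm above the counter, at x = -61 mm of the stand; folded: 102 mm above, x = -80 mm. It is the handle for the slide too: moved sideways, it takes the carriage along.
- lever_hinge (a point): Hinge axis of the clamp lever on the carriage, 102 mm above the counter, 28 mm in front of the stand's origin line and at the lens's y; it rides with the carriage.
- rack: Tube rack, 80 mm deep (x), 124 mm long (y), 40 mm high, fixed on the rear deck behind the lens; shifted along the stand from start to start. Origin at the middle of its underside, axes as the stand's. Three rows of five holes 22.5 mm apart; front row at x = -23 mm.
- front_tube_centre (a point): Centre (half-way up) of the only tube in the front row: capped sample tube, 15 mm in diameter, 80 mm tall, loose and upright in the middle hole of that row. The lens must be brought to the same y, in the stand's frame, as this tube.
- mid_tube_centre (a point): Centre of a like tube in the middle row. Not the target; leave alone.
- rear_tube_1_centre (a point): Centre of a like tube in the rear row. Not the target; leave alone.
- rear_tube_2_centre (a point): Centre of another like tube in the rear row. Not the target; leave alone.
- sample_cup: Bystander: capped specimen cup, 48 mm in diameter, 66 mm tall, origin under its centre, on the counter to the right of the stand.
- slide_box: Bystander: open carton of microscope slides, 58 x 82 x 38 mm, origin under its centre.
- steel_tin: Bystander: small round tin, 32 mm in diameter, 33 mm tall, origin under its centre.
- forceps: Bystander: steel forceps lying flat, 13 x 125 x 9 mm, origin under the middle.

How it is judged:
On the way, in this order (a step that is already met when the one before it is completed fails the run):
1. the lens is in front of the front-row tube (within 8 mm along the rods) with the clamp lever still raised (less than 0.4 rad) (y of front_tube_centre in the frame of lens_centre between -0.008 and 0.008 m and value of joint clamp_lever below 0.4 rad), for 0.2 s.
2. the clamp lever is folded down (more than 0.78 rad) with the lens still in front of the tube (y of front_tube_centre in the frame of lens_centre between -0.008 and 0.008 m and value of joint clamp_lever above 0.78 rad), for 0.2 s.
At the end, for the whole second after the job is handed in: The lens centre is within 8 mm of the front-row tube, measured along the rods; the clamp lever is folded down (more than 0.78 of its 0.87 rad); the carriage is at rest; all four tubes stand upright in the rack (within 0.2 rad) (all of step 2 and velocity of joint carriage between -0.01 and 0.01 m/s and angle between each of front_tube_centre, mid_tube_centre, rear_tube_1_centre, rear_tube_2_centre's own z axis and vertical below 0.2 rad); the robot touches nothing.
It fails at once if a tube is shifted more than 15 mm (distance of any of front_tube_centre, mid_tube_centre, rear_tube_1_centre, rear_tube_2_centre from where it was at the start of the episode above 0.015 m).
It fails at once if a bystander is shifted more than 25 mm (distance of any of sample_cup, slide_box, steel_tin, forceps from where it was at the start of the episode above 0.025 m).
It also fails if it takes over 43 s, if anything falls off the work surface, if the arm or the gripper's body presses on something with over 40 N, if the wrist force passes 120 N, or if a joint passes its speed limit or range.

### The arm

A 6-joint arm with a two-finger parallel gripper is mounted at the origin on a cart in front of the work surface, level with it; the furniture and walls round the work are solid. World frame = base frame: x ahead of the robot, y to its left, z up, the work surface at z = 0. Lengths are in m, angles in rad, forces in N, time in s.
With the tool pointing down it reaches from about 0.225 to 0.875 m from the base axis. Payload 3.4 kg.
Tool frame: the origin (TCP) lies at the very end of the fingers, on their centre line; the grasp point (between the pads) lies 19 mm behind it; z points along the fingers, y is the line along which they close (so a half turn about z gives the same grasp; the last joint's range is limited). The gripper opens to 85 mm and grips with 20 to 120 N. Pads are 22 mm wide; open, the fingers measure 114 mm over their backs; the gripper's body (76 mm by 85 mm) begins 54 mm behind the grasp point. The pads swing forward as they close: fully open they stand 13 mm farther back than shut.
Start: joints at [-0.121, 0.276, 1.505, -0, 1.361, -0.121], TCP at [0.575, -0, 0.231] pointing down, gripper open.
Joint ranges: [-2.89, 2.89], [-0.75, 2.08], [0.22, 2.7], [-1.18, 4.32], [0.11, 2.71], [-2.7, 2.7]. Speed limits (rad/s): [2.57, 2.57, 3.14, 3.14, 3.14, 3.14].

### API

Orientations are given as a unit quaternion [w, x, y, z].
In Python, from rig import get_state, optics, sign_off gives the robot as it stands.
- The arm moves only by the tool send_rows, never from a script. Its argument "increments" is a list of rows, each an object with "gripper": the gripper's target within -1 to 1 (shut at 1, half-way at 0, fully open at -1); "linear": the shift along the world's x, y, z in m, a list of three; "delta_rot": the turn, a rotation vector about the world's x, y, z in rad, a list of three. In form: [{"gripper": gripper, "linear": [dx, dy, dz], "delta_rot": [rx, ry, rz]}, ...]. A call has 1 to 8 rows; each row is the pose to reach, as a shift and turn from the pose commanded when the call began; what a row does not reach only later rows make up. A row lasts 1/10 s, in which the tool goes at most 50 mm and 8.59 degrees, less where a joint would pass 70% of its speed; a pose out of reach is approached as far as the arm can. A call with a gripper value outside its range is refused whole. The fingers move at their own pace and stop on an object; "newtons" is the grip in N (left out, the last holds). Time passes only in rows, so rows that repeat a pose let the fingers close. It gives the time, the measured TCP pose, the force, the opening and the grip force at its end, in the units of the state.
- get_state(): the state, without advancing time (a new reading comes with each control period).
- optics.get_image(name): name is "scene" or "side" or "wrist"; returns a dict with "pixels" (384x512x3 uint8, blue, green, red), "K" (3x3 intrinsics, pixels), "rvec" (rotation vector, rad) and "tvec" (3), from world to camera coordinates, as OpenCV has them; the wrist camera has in their place "T_tool_cam" (4x4, takes a point from camera to tool coordinates, whose origin is the TCP and whose axes are the flange's). Camera axes: x right, y down, z forward; pixel columns grow to the right and rows downward; lengths in m; the calibration is good to about 2 mm. A picture is of the moment at which its call begins: read the wrist's pose just before it. There is no depth.
- sign_off(): hands the job in; it is judged then, once.
The state is a dict: "clock": time; "qpos": joint angles; "qd": joint speeds; "effort": joint torques, N m; "position": TCP position; "ee_rot": TCP orientation; "contact_force": force on the tool from outside, world axes, zero at the start; "moment": the same for the moment, N m; "width": finger opening in m; "gripper_force": force on a finger pad.
Only numpy, scipy, OpenCV 4.12 (cv2) and the standard library are available. Lean on these libraries where they do the work, as an engineer would, in place of code of your own. Each camera call takes 0.05 s, during which the arm holds its last target. There are 200 camera calls.

## Working session

There is one attempt and no reset: what is moved stays moved. The work goes in short steps, Python scripts to look and compute and a tool call to move; the robot and the scene stay as the last step left them, time stands still between calls to the robot, and variables do not carry over. Pictures are saved under pics/ and viewed, at most 10 in all, crops included, and the job is handed in when it is done.

Besides the shell and the picture viewer there is one more tool, called after "Emit:" as name(argument=value, ...) on one line, values as JSON. send_rows: Moves the arm, as the interface text tells. Its arguments: {"type":"object","properties":{"increments":{"type":"array"},"newtons":{"type":"number"}},"required":["increments"]}

```bash
mkdir -p pics
python3 - <<'E'
from rig import get_state, optics
import cv2, pickle
s=get_state();print(s)
d={}
for n in("scene","side","wrist"):
    i=optics.get_image(n);d[n]=i
    cv2.imwrite(f"pics/{n}0.png",i["pixels"])
    print(n,{k:v for k,v in i.items() if k!="pixels"})
pickle.dump(d,open("d0.pkl","wb"))
a=cv2.resize(d["scene"]["pixels"],(800,600),interpolation=cv2.INTER_CUBIC);cv2.imwrite("pics/s0.png",a)
a=cv2.resize(d["side"]["pixels"],(800,600),interpolation=cv2.INTER_CUBIC);cv2.imwrite("pics/d0.png",a)
E
```

```text
{'clock': 0.0, 'qpos': array([-1.21038643e-01,  2.76598827e-01,  1.50612556e+00,  2.10062968e-05,
        1.36073293e+00, -1.21001171e-01]), 'qd': array([-7.57620461e-04, -1.15975622e-03,  6.82847462e-04, -4.49800245e-04,
       -8.28353506e-05, -1.89798849e-03]), 'effort': array([ 6.20495921e-04, -4.16768074e+01, -2.45808578e+01, -1.52056768e-04,
        1.11346930e-02,  1.69860516e-05]), 'position': array([5.74464481e-01, 4.50719419e-05, 2.30440566e-01]), 'ee_rot': array([-7.40358268e-04,  7.07121277e-01,  7.07091670e-01, -5.66762523e-04]), 'contact_force': array([ 0.15372869, -0.14820839,  0.32406141]), 'moment': array([-0.0115692 , -0.05983992, -0.02178999]), 'gripper_force': 0.0, 'width': 0.08523403776534376}
scene {'K': array([[428.26707691,   0.        , 254.18011554],
       [  0.        , 428.26707691, 188.48501769],
       [  0.        ,   0.        ,   1.        ]]), 'rvec': array([ 2.00236268, -1.04832416,  0.50214477]), 'tvec': array([-0.19752624,  0.47772702,  1.00385903])}
side {'K': array([[361.12818739,   0.        , 253.56083144],
       [  0.        , 361.12818739, 194.73442538],
       [  0.        ,   0.        ,   1.        ]]), 'rvec': array([ 0.53786245,  2.3809924 , -1.52780645]), 'tvec': array([0.412948  , 0.01577051, 1.34095797])}
wrist {'K': array([[294.50336238,   0.        , 252.62522461],
       [  0.        , 294.50336238, 191.87469314],
       [  0.        ,   0.        ,   1.        ]]), 'T_tool_cam': array([[ 4.23981563e-04, -9.59744383e-01, -2.80874597e-01,
         7.11822248e-02],
       [ 9.99999505e-01,  6.59739611e-04, -7.44816494e-04,
         3.87580555e-04],
       [ 9.00137544e-04, -2.80874142e-01,  9.59744188e-01,
        -1.42016744e-01],
       [ 0.00000000e+00,  0.00000000e+00,  0.00000000e+00,
         1.00000000e+00]])}
```

View pics/s0.png

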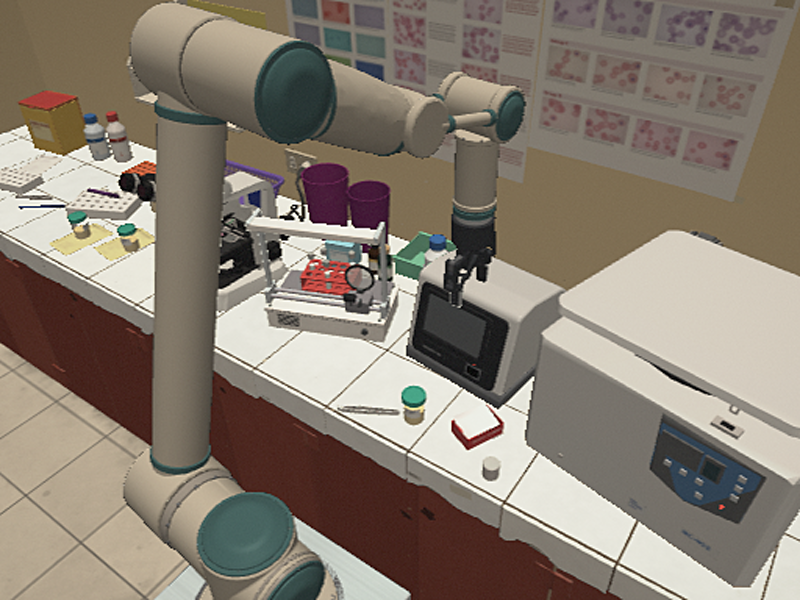

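View pics/d0.png

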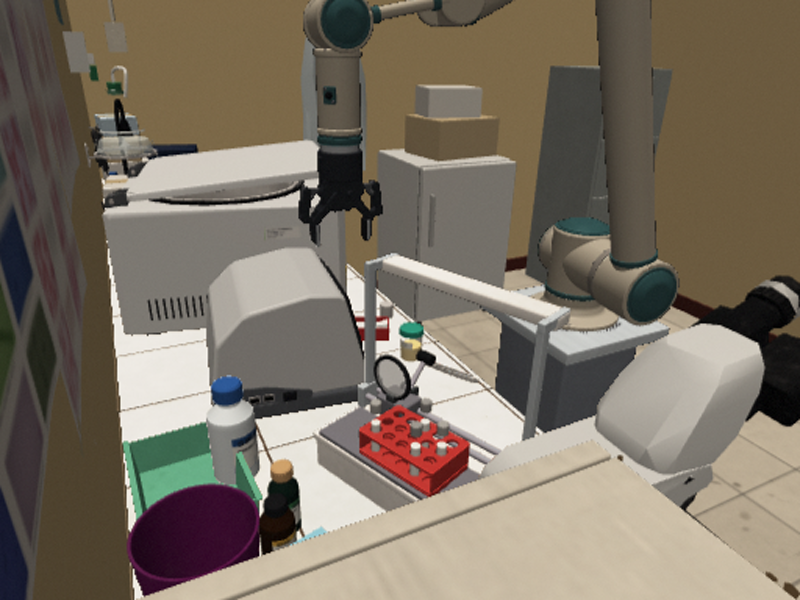

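The scene picture shows the stand at about (165–255, 140–215) in the original pixels, with the lens near (230, 178). The side picture shows the stand at about (200–360, 160–320). I'll enlarge both.

Run:
```python
import cv2
a=cv2.imread("pics/scene0.png")[135:220,160:260];cv2.imwrite("pics/s1.png",cv2.resize(a,None,fx=7,fy=7,interpolation=cv2.INTER_CUBIC))
a=cv2.imread("pics/side0.png")[160:320,195:370];cv2.imwrite("pics/d1.png",cv2.resize(a,(700,600) if 0 else None,fx=3.7,fy=3.7,interpolation=cv2.INTER_CUBIC))
```

```text
(no output)
```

View pics/s1.png

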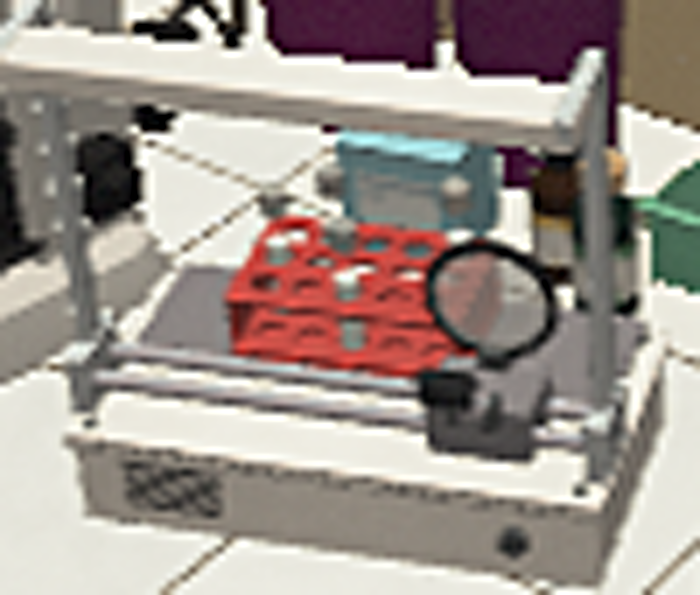

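View pics/d1.png

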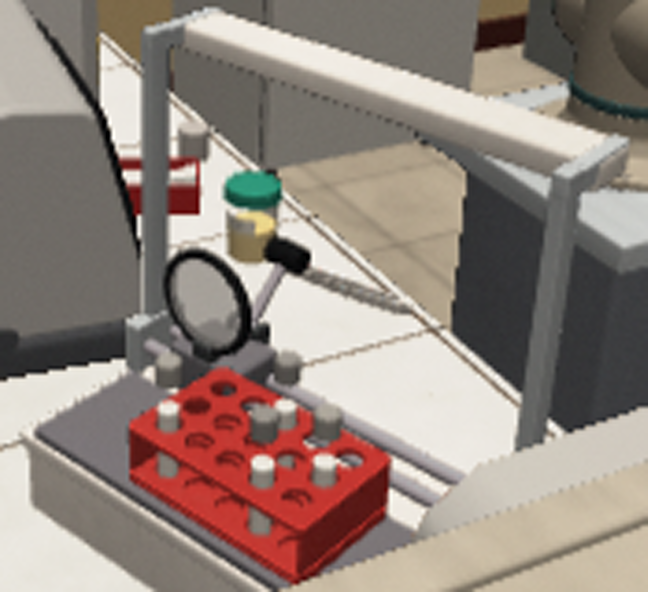

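Scene crop: front tube's cap is at (342,232), where it enters the hole at (347,283), lens at (492,300), lever bar at (447,388). Side crop: front tube's cap is at (287,365), hole (285,412), lens (207,303), bar (287,253). I'll fit the stand's pose and joints to these.

```bash
cat > fit.py <<'E'
import pickle,numpy as np,cv2
from scipy.optimize import least_squares
d=pickle.load(open("d0.pkl","rb"))
sc=lambda u,v:(160+u/7-.43,135+v/7-.43); sd=lambda u,v:(195+u/3.7-.36,160+v/3.7-.36)
def pts(p):
    x,y,yaw,q,th,s,xr,xl,zc=p; a=np.radians(50)-th; Y=q-.075
    bar=(-.028-.052*np.cos(a),Y,.102+.052*np.sin(a)); hole=(xr-.023,s,.110); cap=(xr-.023,s,zc)
    L=[("scene",sc(68,438),(-.042,.14,.062)),("scene",sc(600,508),(-.042,-.14,.062)),("scene",sc(595,585),(-.042,-.14,0)),
    ("scene",sc(447,388),bar),("scene",sc(492,300),(xl,Y,.138)),("scene",sc(347,283),hole),("scene",sc(342,232),cap),("scene",sc(232,298),(xr-.04,s+.062,.11)),
    ("side",sd(207,303),(xl,Y,.138)),("side",sd(287,253),bar),("side",sd(285,412),hole),("side",sd(287,365),cap),
    ("side",sd(388,460),(xr-.04,s+.062,.11)),("side",sd(297,525),(xr+.04,s+.062,.11)),("side",sd(132,425),(xr+.04,s-.062,.11)),
    ("side",sd(32,435),(.105,-.14,.07))]
    R=cv2.Rodrigues(np.array([0,0,yaw]))[0]
    return [(n,np.array(uv),R@np.array(l)+[x,y,0]) for n,uv,l in L]
def res(p):
    o=[]
    for n,uv,w in pts(p):
        c=d[n];o.append(cv2.projectPoints(w.reshape(1,3),c["rvec"],c["tvec"],c["K"],None)[0].ravel()-uv)
    return np.array(o)
if __name__=="__main__":
    best=min((least_squares(lambda p:res(p).ravel(),[.7,.2,y0,.01,.05,0,.06,0,.145],loss="soft_l1",x_scale=[.1,.1,.1,.01,.1,.01,.01,.01,.01]) for y0 in(-.4,.4)),key=lambda r:r.cost)
    np.set_printoptions(precision=4,suppress=True)
    print(best.cost,best.x); print(res(best.x).round(1).tolist())
    P=pts(best.x); print("bar",P[3][2],"lens",P[4][2],"hole",P[5][2],"dy",best.x[5]-best.x[3]+.075)
E
python3 fit.py
```

```text
17.780424801439796 [ 0.5749  0.3611  0.3896 -0.0032  0.0416  0.0039  0.062   0.0113  0.1473]
[[-2.7, -0.2], [-1.3, -0.0], [-0.0, 2.8], [-0.2, 0.1], [-0.5, 0.3], [0.4, 2.1], [0.2, 0.6], [-1.4, 0.7], [-0.2, 0.1], [-0.6, 0.4], [-0.7, 2.3], [-0.5, -0.4], [1.3, -1.5], [0.8, 1.4], [-2.7, -0.1], [-2.8, -2.9]]
bar [0.5462 0.2648 0.1404] lens [0.615  0.2931 0.138 ] hole [0.6094 0.3795 0.11  ] dy 0.08206089062405568
```

```bash
cat > tgt.py <<'E'
import numpy as np
from scipy.spatial.transform import Rotation as R
def target(psi,lean):
    xs=np.array([np.cos(psi),np.sin(psi),0]); y=np.array([-np.sin(psi),np.cos(psi),0])
    z=np.sin(lean)*xs-np.cos(lean)*np.array([0,0,1]); return R.from_matrix(np.c_[np.cross(y,z),y,z]),z
def cur(s): return R.from_quat(np.roll(s["ee_rot"],-1))
E
python3 - <<'E'
from tgt import *; from rig import get_state
s=get_state(); T,z=target(.39,np.radians(35)); d=(T*cur(s).inv()).as_rotvec()
print(d,np.linalg.norm(d)*57.3,z,T.as_matrix()[:,0]); G=np.array([.546,.265,.140]); print(G+.019*z-.12*z-s["position"])
E
```

```text
[-0.39826825 -0.59721517  1.89100052] 115.89860291218181 [ 0.53050604  0.21806712 -0.81915204] [-0.75764115 -0.31143212 -0.57357644]
[-0.0821591   0.24292392 -0.00790207]
```

Emit:
send_rows(increments=[{"gripper":-1,"linear":[-0.03,0.01,0.01],"delta_rot":[-0.03,-0.04,0.13]},{"gripper":-1,"linear":[-0.06,0.03,0.02],"delta_rot":[-0.06,-0.09,0.27]},{"gripper":-1,"linear":[-0.08,0.05,0.02],"delta_rot":[-0.09,-0.13,0.4]},{"gripper":-1,"linear":[-0.09,0.07,0.02],"delta_rot":[-0.11,-0.17,0.54]},{"gripper":-1,"linear":[-0.1,0.09,0.02],"delta_rot":[-0.14,-0.21,0.67]},{"gripper":-1,"linear":[-0.1,0.1,0.02],"delta_rot":[-0.17,-0.26,0.81]},{"gripper":-1,"linear":[-0.1,0.11,0.02],"delta_rot":[-0.2,-0.3,0.945]},{"gripper":-1,"linear":[-0.1,0.12,0.02],"delta_rot":[-0.2,-0.3,0.945]}])

```text
clock: 0.95
position: [0.4726, 0.1202, 0.2506]
ee_rot: [0.169, 0.297, 0.939, 0.034]
contact_force: [-0.3, -0.4, 0.2]
width: 0.0855
gripper_force: 0.0
```

Emit:
send_rows(increments=[{"gripper":-1,"linear":[0.0,0.02,0.0],"delta_rot":[-0.03,-0.04,0.13]},{"gripper":-1,"linear":[0.0,0.04,0.0],"delta_rot":[-0.06,-0.09,0.27]},{"gripper":-1,"linear":[0.0,0.06,0.0],"delta_rot":[-0.09,-0.13,0.4]},{"gripper":-1,"linear":[0.0,0.08,0.0],"delta_rot":[-0.11,-0.17,0.54]},{"gripper":-1,"linear":[0.0,0.1,0.0],"delta_rot":[-0.14,-0.21,0.67]},{"gripper":-1,"linear":[0.0,0.11,0.0],"delta_rot":[-0.17,-0.26,0.81]},{"gripper":-1,"linear":[0.0,0.12,0.0],"delta_rot":[-0.2,-0.3,0.945]},{"gripper":-1,"linear":[0.0,0.12,0.0],"delta_rot":[-0.2,-0.3,0.945]}])

```text
clock: 1.75
position: [0.4739, 0.2397, 0.2502]
ee_rot: [0.295, -0.185, 0.936, 0.059]
contact_force: [0.1, 0.0, -0.6]
width: 0.0854
gripper_force: 0.0
```

Run:
```python
from tgt import *; from rig import get_state,optics; import cv2,pickle
s=get_state(); i=optics.get_image("wrist"); pickle.dump((s,i),open("w1.pkl","wb"))
T,z=target(.39,np.radians(35)); print(s["clock"],s["position"],s["qpos"],(T*cur(s).inv()).as_rotvec())
cv2.imwrite("pics/w1.png",cv2.resize(i["pixels"],None,fx=1.5,fy=1.5,interpolation=cv2.INTER_CUBIC))
```

```text
1.75 [0.47387002 0.23969087 0.25023901] [ 0.29996938 -0.08195319  2.04226739  0.09905648  0.57366656 -1.7266318 ] [-2.57926760e-03  6.43698035e-05 -1.74484624e-04]
```

View pics/w1.png

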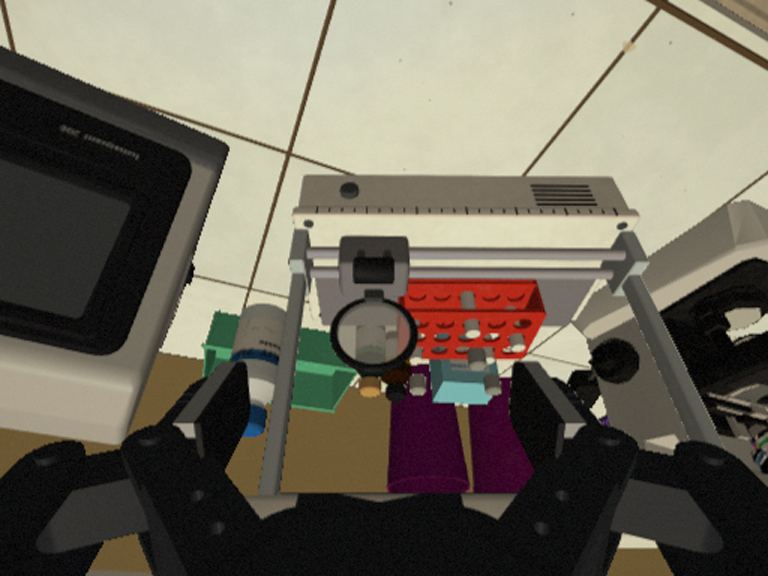

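Wrist view (upside down, ×1.5): bar (374,270), lens (374,334), front tube at the hole (472,328), its cap (477,358). Housing front-top corners are (295,213) and (637,213), bottom corners (303,177) and (616,177). I'll add these to the fit.

```bash
cat > fit2.py <<'E'
from fit import *; from tgt import *; import fit
s,i=pickle.load(open("w1.pkl","rb"))
Tw=np.eye(4);Tw[:3,:3]=cur(s).as_matrix();Tw[:3,3]=s["position"];C=np.linalg.inv(Tw@i["T_tool_cam"])
d["wrist"]=dict(K=i["K"],rvec=cv2.Rodrigues(C[:3,:3])[0],tvec=C[:3,3])
def wl(p):
    x,y,yaw,q,th,s_,xr,xl,zc=p; P=pts(p); w=lambda u,v:np.array((u,v))/1.5-.17
    R_=cv2.Rodrigues(np.array([0,0,yaw]))[0]; g=lambda *l:R_@np.array(l)+[x,y,0]
    return P+[("wrist",w(374,270),P[3][2]),("wrist",w(374,334),P[4][2]),("wrist",w(472,328),P[5][2]),("wrist",w(477,358),P[6][2]),
     ("wrist",w(637,213),g(-.042,.14,.062)),("wrist",w(295,213),g(-.042,-.14,.062)),("wrist",w(303,177),g(-.042,-.14,0)),("wrist",w(616,177),g(-.042,.14,0))]
def res2(p):
    return np.array([(cv2.projectPoints(w.reshape(1,3),d[n]["rvec"],d[n]["tvec"],d[n]["K"],None)[0].ravel()-uv)*(2 if n=="wrist" else 1) for n,uv,w in wl(p)])
b=least_squares(lambda p:res2(p).ravel(),[.575,.361,.39,0,.04,0,.06,.01,.147],loss="soft_l1",x_scale=[.1,.1,.1,.01,.1,.01,.01,.01,.01])
np.set_printoptions(precision=4,suppress=True)
print(b.cost,b.x);print(res2(b.x).round(1).tolist());P=pts(b.x);print("bar",P[3][2],"lens",P[4][2],"dy",b.x[5]-b.x[3]+.075)
E
python3 fit2.py
```

```text
61.22457726072546 [ 0.5817  0.3619  0.3754 -0.0011  0.1602  0.0091  0.0571  0.0061  0.1432]
[[-1.4, -1.7], [-0.7, -0.8], [0.6, 2.0], [-0.3, 0.9], [-0.5, 0.3], [-0.2, 1.7], [-0.3, 1.2], [-2.0, 0.1], [-0.3, 0.2], [-0.6, 2.4], [-0.2, 3.3], [-0.1, 2.4], [1.9, -0.1], [0.7, 2.7], [-2.4, 0.5], [-5.4, -2.5], [0.3, 0.2], [-0.5, -0.1], [-0.7, -4.2], [-0.2, 0.5], [6.2, 14.4], [-0.5, 10.0], [-0.2, -5.8], [-0.2, -1.2]]
bar [0.547  0.2664 0.136 ] lens [0.6153 0.2933 0.138 ] dy 0.08524522408917432
```

```bash
sed -i '/("wrist",w(637,213)/s/("wrist",w(637,213).*$/("wrist",w(303,177),g(-.042,-.14,0)),("wrist",w(616,177),g(-.042,.14,0))]/' fit2.py; sed -i 's/^    ("side",sd(32,435).*$/    ]/' fit.py
cat >> fit2.py <<'E'
A=wl(b.x)
for nm,idx in dict(bar=(3,9,15),lens=(4,8,16),hole=(5,10,17),cap=(6,11,18)).items():
    f=lambda X:np.concatenate([(cv2.projectPoints(X.reshape(1,3),d[A[k][0]]["rvec"],d[A[k][0]]["tvec"],d[A[k][0]]["K"],None)[0].ravel()-A[k][1]) for k in idx])
    r=least_squares(f,[.6,.3,.12]);print(nm,r.x,r.fun.round(1), "along",r.x@[-np.sin(b.x[2]),np.cos(b.x[2]),0])
E
python3 fit2.py
```

```text
24.357701914371827 [ 0.5838  0.3633  0.3861 -0.0012  0.2009  0.0083  0.055   0.003   0.143 ]
[[-1.4, -1.8], [-0.4, -1.5], [0.9, 1.3], [-0.1, 1.0], [-0.6, 0.2], [-0.2, 1.7], [-0.3, 1.2], [-2.0, 0.2], [-0.1, 0.3], [-1.2, 3.3], [-0.2, 3.3], [-0.1, 2.5], [1.9, -0.2], [1.1, 2.8], [-2.5, 0.9], [-0.3, 0.1], [0.3, -0.0], [-0.7, -4.0], [-0.3, 0.5], [0.6, -1.0], [-0.7, -0.1]]
bar [0.5488 0.2668 0.1344] lens [0.6152 0.2938 0.138 ] dy 0.08451771069847745
bar [0.5434 0.2645 0.1398] [-0.6  0.7  0.4  0.3 -0.3  0.4] along 0.04034742983864175
lens [0.615  0.2933 0.1384] [-0.5  0.2 -0.1  0.  -0.1  0.1] along 0.04016081429576495
hole [0.6081 0.3809 0.1157] [-0.3  0.9  0.3  0.2 -0.3  0.4] along 0.1238452951019172
cap [0.6074 0.3804 0.1457] [-0.3  1.2  0.6  0.4 -0.4  0.6] along 0.1236505986732198
```

The three-view triangulation agrees to under 1 px: the bar is at (0.5435, 0.2645, 0.140) and the slide distance is about 83.5 mm. Approaching along the tool axis and grasping.

Emit:
send_rows(increments=[{"gripper":-1,"linear":[0.014,0.001,-0.026],"delta_rot":[0,0,0]},{"gripper":-1,"linear":[0.03,0.008,-0.05],"delta_rot":[0,0,0]},{"gripper":-1,"linear":[0.045,0.014,-0.073],"delta_rot":[0,0,0]},{"gripper":-1,"linear":[0.06,0.02,-0.096],"delta_rot":[0,0,0]},{"gripper":-1,"linear":[0.07,0.025,-0.111],"delta_rot":[0,0,0]},{"gripper":-1,"linear":[0.08,0.029,-0.126],"delta_rot":[0,0,0]},{"gripper":-1,"linear":[0.08,0.029,-0.126],"delta_rot":[0,0,0]}])

```text
clock: 2.5
position: [0.5553, 0.2691, 0.123]
ee_rot: [0.294, -0.184, 0.936, 0.059]
contact_force: [-0.3, -0.8, -0.1]
width: 0.0852
gripper_force: 0.0
```

Emit:
send_rows(increments=[{"gripper":0.2,"linear":[0,0,0],"delta_rot":[0,0,0]},{"gripper":0.2,"linear":[0,0,0],"delta_rot":[0,0,0]},{"gripper":0.2,"linear":[0,0,0],"delta_rot":[0,0,0]},{"gripper":0.2,"linear":[0,0,0],"delta_rot":[0,0,0]}], newtons=25)

```text
clock: 2.9
position: [0.5551, 0.269, 0.1264]
ee_rot: [0.297, -0.185, 0.935, 0.059]
contact_force: [0.1, -0.8, -0.5]
width: 0.0342
gripper_force: 0.0
```

Run:
```python
from rig import get_state,optics; import cv2
s=get_state(); i=optics.get_image("wrist")
print(s["clock"],s["position"],s["width"],s["contact_force"])
cv2.imwrite("pics/w2.png",cv2.resize(i["pixels"],None,fx=1.5,fy=1.5,interpolation=cv2.INTER_CUBIC))
```

```text
2.9 [0.55505141 0.26901964 0.12639247] 0.03418196897485984 [ 0.10428431 -0.80173211 -0.53485931]
```

View pics/w2.png

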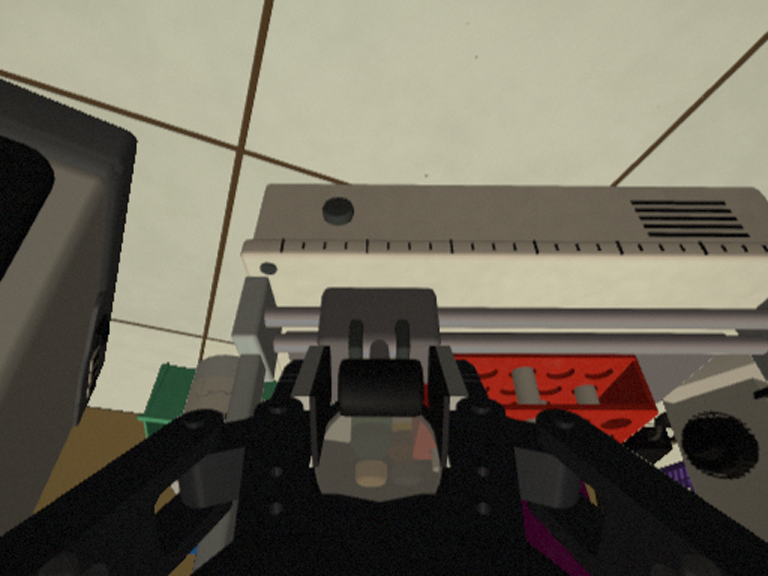

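The bar (380,385) lies centred between the pads (fingers at x≈318 and 443). Closing.

Emit:
send_rows(increments=[{"gripper":1,"linear":[0,0,0],"delta_rot":[0,0,0]},{"gripper":1,"linear":[0,0,0],"delta_rot":[0,0,0]},{"gripper":1,"linear":[0,0,0],"delta_rot":[0,0,0]},{"gripper":1,"linear":[0,0,0],"delta_rot":[0,0,0]}], newtons=30)

```text
clock: 3.35
position: [0.5549, 0.269, 0.1261]
ee_rot: [0.297, -0.185, 0.935, 0.059]
contact_force: [-4.3, -2.1, 6.3]
width: 0.0252
gripper_force: 32.7
```

Emit:
send_rows(increments=[{"gripper":1,"linear":[-0.002,0.006,0],"delta_rot":[0,0,0]},{"gripper":1,"linear":[-0.007,0.017,0],"delta_rot":[0,0,0]},{"gripper":1,"linear":[-0.012,0.03,0],"delta_rot":[0,0,0]},{"gripper":1,"linear":[-0.018,0.044,0],"delta_rot":[0,0,0]},{"gripper":1,"linear":[-0.023,0.057,0],"delta_rot":[0,0,0]},{"gripper":1,"linear":[-0.028,0.069,0],"delta_rot":[0,0,0]},{"gripper":1,"linear":[-0.0315,0.0775,0],"delta_rot":[0,0,0]},{"gripper":1,"linear":[-0.0315,0.0775,0],"delta_rot":[0,0,0]}])

```text
clock: 4.15
position: [0.5235, 0.3477, 0.126]
ee_rot: [0.297, -0.185, 0.935, 0.06]
contact_force: [-2.9, 1.4, 4.3]
width: 0.0255
gripper_force: 32.4
```

Run:
```python
from rig import get_state,optics; import cv2,pickle,numpy as np
s=get_state(); d={n:optics.get_image(n) for n in("wrist","side")}; pickle.dump((s,d),open("w3.pkl","wb"))
print(s["clock"],s["position"],s["width"],s["contact_force"])
a=cv2.resize(d["wrist"]["pixels"][200:340,170:420],None,fx=2.6,fy=2.6,interpolation=cv2.INTER_CUBIC)
b=cv2.resize(d["side"]["pixels"][200:300,220:320],None,fx=2.3,fy=2.3,interpolation=cv2.INTER_CUBIC)
c=np.zeros((600,650,3),np.uint8);c[:a.shape[0],:a.shape[1]]=a;c[370:600,:230]=b;cv2.imwrite("pics/w3.png",c)
```

```text
4.15 [0.52346499 0.34772929 0.12604763] 0.02549375577778662 [-2.93976877  1.35799365  4.34916665]
```

View pics/w3.png

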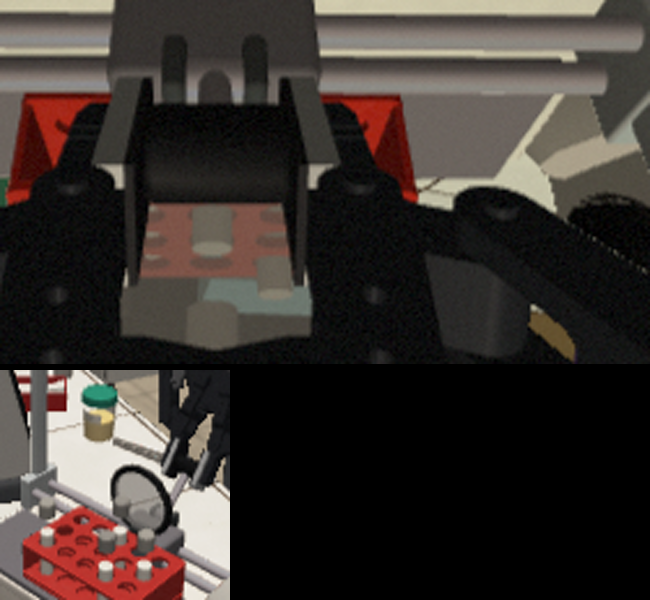

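The lens, the bar (x≈216) and the front tube (x≈212) line up to within about 1.5 mm. Folding the lever along its arc.

Emit:
send_rows(increments=[{"gripper":1,"linear":[-0.0035,-0.0014,-0.004],"delta_rot":[0,0,0]},{"gripper":1,"linear":[-0.0068,-0.0027,-0.0083],"delta_rot":[0,0,0]},{"gripper":1,"linear":[-0.0098,-0.004,-0.0135],"delta_rot":[0,0,0]},{"gripper":1,"linear":[-0.012,-0.0049,-0.0186],"delta_rot":[0,0,0]},{"gripper":1,"linear":[-0.0135,-0.0055,-0.024],"delta_rot":[0,0,0]},{"gripper":1,"linear":[-0.0147,-0.006,-0.0291],"delta_rot":[0,0,0]},{"gripper":1,"linear":[-0.0155,-0.0063,-0.0381],"delta_rot":[0,0,0]},{"gripper":1,"linear":[-0.0155,-0.0063,-0.041],"delta_rot":[0,0,0]}])

```text
clock: 5.05
position: [0.5089, 0.3408, 0.0852]
ee_rot: [0.298, -0.185, 0.935, 0.06]
contact_force: [-3.7, 0.9, 6.5]
width: 0.0257
gripper_force: 37.5
```

Emit:
send_rows(increments=[{"gripper":1,"linear":[0,0,-0.001],"delta_rot":[0,0,0]},{"gripper":1,"linear":[0,0,-0.001],"delta_rot":[0,0,0]},{"gripper":1,"linear":[0,0,-0.001],"delta_rot":[0,0,0]}])

```text
clock: 5.35
position: [0.5089, 0.3407, 0.0842]
ee_rot: [0.297, -0.185, 0.935, 0.06]
contact_force: [-2.2, 1.6, 5.1]
width: 0.0252
gripper_force: 37.2
```

Emit:
send_rows(increments=[{"gripper":1,"linear":[0,0,-0.002],"delta_rot":[0,0,0]},{"gripper":1,"linear":[0,0,-0.004],"delta_rot":[0,0,0]},{"gripper":1,"linear":[0,0,-0.004],"delta_rot":[0,0,0]}])

```text
clock: 5.65
position: [0.509, 0.3408, 0.0818]
ee_rot: [0.298, -0.185, 0.934, 0.06]
contact_force: [-7.1, -1.9, 16.5]
width: 0.0256
gripper_force: 39.2
```

Run:
```python
from rig import get_state,optics; import cv2,pickle,numpy as np
s=get_state(); d={n:optics.get_image(n) for n in("wrist","side")}; pickle.dump((s,d),open("w4.pkl","wb"))
print(s["clock"],s["position"],s["width"],s["contact_force"])
a=cv2.resize(d["wrist"]["pixels"][160:340,170:420],None,fx=2,fy=2,interpolation=cv2.INTER_CUBIC)
b=cv2.resize(d["side"]["pixels"][200:300,220:320],None,fx=2.3,fy=2.3,interpolation=cv2.INTER_CUBIC)
c=np.zeros((600,650,3),np.uint8);c[:a.shape[0],:a.shape[1]]=a;c[370:600,:230]=b;cv2.imwrite("pics/w4.png",c)
```

```text
5.65 [0.50903753 0.340844   0.08177609] 0.025559791370607376 [-7.11869575 -1.85546823 16.49800913]
```

View pics/w4.png

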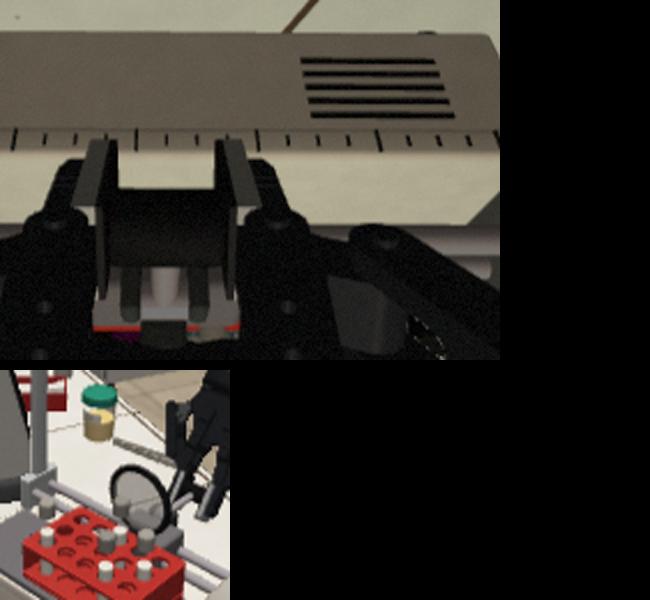

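The lever is level and on its stop (16 N). Releasing and backing out along the tool axis.

Emit:
send_rows(increments=[{"gripper":-0.4,"linear":[0,0,0.002],"delta_rot":[0,0,0]},{"gripper":-0.4,"linear":[0,0,0.002],"delta_rot":[0,0,0]},{"gripper":-0.4,"linear":[0,0,0.002],"delta_rot":[0,0,0]},{"gripper":-0.4,"linear":[-0.005,-0.002,0.008],"delta_rot":[0,0,0]},{"gripper":-0.4,"linear":[-0.016,-0.0065,0.025],"delta_rot":[0,0,0]},{"gripper":-0.4,"linear":[-0.032,-0.013,0.05],"delta_rot":[0,0,0]},{"gripper":-0.4,"linear":[-0.058,-0.024,0.09],"delta_rot":[0,0,0]},{"gripper":-0.4,"linear":[-0.078,-0.032,0.12],"delta_rot":[0,0,0]}])

```text
clock: 6.55
position: [0.4287, 0.3074, 0.1998]
ee_rot: [0.295, -0.185, 0.936, 0.059]
contact_force: [0.6, 0.3, 0.7]
width: 0.0597
gripper_force: 0.0
```

Emit:
send_rows(increments=[{"gripper":-0.4,"linear":[-0.02,-0.01,0.03],"delta_rot":[0,0,0]},{"gripper":-0.4,"linear":[-0.02,-0.01,0.03],"delta_rot":[0,0,0]},{"gripper":-0.4,"linear":[-0.02,-0.01,0.03],"delta_rot":[0,0,0]}])

```text
clock: 6.85
position: [0.4099, 0.2979, 0.2296]
ee_rot: [0.297, -0.185, 0.935, 0.059]
contact_force: [0.2, 0.6, 0.5]
width: 0.0597
gripper_force: 0.0
```

Run:
```python
from rig import get_state,optics; import cv2,pickle,numpy as np
s=get_state(); d={n:optics.get_image(n) for n in("wrist","side")}; pickle.dump((s,d),open("w5.pkl","wb"))
print(s["clock"],s["position"],s["width"],s["contact_force"])
a=cv2.resize(d["wrist"]["pixels"][110:290,170:430],None,fx=2.5,fy=2.5,interpolation=cv2.INTER_CUBIC)
b=cv2.resize(d["side"]["pixels"][220:285,220:320],None,fx=2.3,fy=2.3,interpolation=cv2.INTER_CUBIC)
c=np.zeros((600,650,3),np.uint8);c[:a.shape[0],:a.shape[1]]=a;c[450:450+b.shape[0],:230]=b[:150];cv2.imwrite("pics/w5.png",c)
```

```text
6.85 [0.40985659 0.29792981 0.22959963] 0.05973832951256438 [0.17550192 0.57652687 0.48773881]
```

View pics/w5.png

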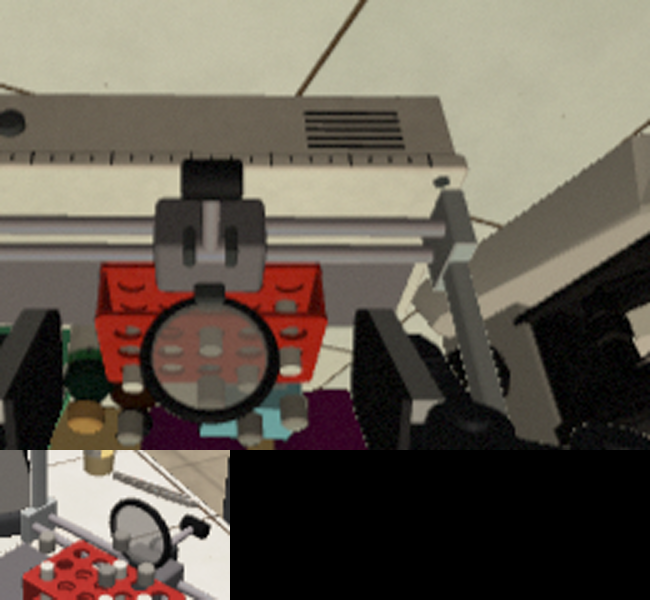

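The lens (210,355) sits in front of the front tube (hole at 210,342; cap at 212,385), and the bar is at (213,180). A numeric check of the lever angle follows.

Run:
```python
import pickle,numpy as np,cv2; from tgt import *
s,d=pickle.load(open("w5.pkl","rb")); i=d["wrist"]
Tw=np.eye(4);Tw[:3,:3]=cur(s).as_matrix();Tw[:3,3]=s["position"];C=np.linalg.inv(Tw@i["T_tool_cam"])
xs=np.array([np.cos(.386),np.sin(.386),0]);ys=np.array([-xs[1],xs[0],0])
lens=np.array([.615,.2933,.138])+.084*ys
B=np.array([.5434,.2645,.1398])+.084*ys; H=B+(.028+.052*np.cos(.82)-.028)*xs; H[2]=.102
sd=d["side"]
for th in(.6,.7,.78,.87):
    a=np.radians(50)-th; P=H+[0,0,.052*np.sin(a)]-.052*np.cos(a)*xs
    w=cv2.projectPoints(P.reshape(1,3),cv2.Rodrigues(C[:3,:3])[0],C[:3,3],i["K"],None)[0].ravel()
    v=cv2.projectPoints(P.reshape(1,3),sd["rvec"],sd["tvec"],sd["K"],None)[0].ravel()
    print(th,((w-[170,110])*2.5).round(),((v-[220,220])*2.3+[0,450]).round())
```

```text
0.6 [212. 205.] [196. 514.]
0.7 [212. 194.] [196. 518.]
0.78 [212. 185.] [196. 522.]
0.87 [212. 176.] [196. 526.]
```

```bash
python3 -c "
from rig import sign_off
print(sign_off())"
```

```text
the job is handed in; nothing more can be done
None
```

I slid the magnifier until its lens lined up with the front-row tube (about 1 mm off in the last picture), folded the clamp lever down to its stop (about 0.85 rad), released it and handed the job in at about 7 s; the sign-off gave no verdict.

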